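# Clear broken crockery off a pull-out cabinet shelf

### The arm

A 6-joint arm with a two-finger parallel gripper is mounted at the origin on the work surface. World frame = base frame: x ahead of the robot, y to its left, z up, the work surface at z = 0. Lengths are in m, angles in rad, forces in N, time in s.
With the tool pointing down it reaches from about 0.35 to 0.975 m from the base axis. Payload 4.9 kg.
Tool frame: the origin (TCP) lies midway between the tips of the shut fingers; the grasp point (between the pads) lies ctrl.grip_depth behind it (ctrl.grip_depth is the distance from the TCP to the grasp point, in m); y points along the fingers, z is the direction in which the jaws open and shut, and the axes are right-handed (so a half turn about y gives the same grasp; the last joint's range is limited). The gripper opens to 85 mm and grips with 20 to 120 N. Pads are 22 mm wide; open, the fingers measure 114 mm over their backs; the gripper's body (76 mm by 85 mm) begins 54 mm behind the grasp point. The pads swing forward as they close: fully open they stand 13 mm farther back than shut.
Start: joints at [1.17, 0.053, 1.613, -0, 1.476, -0.119], TCP at [0.174, 0.6, 0.231] pointing down, gripper open.
Joint ranges: [-3.01, 3.01], [-1.01, 2.22], [0.06, 2.58], [-1.02, 4.17], [0.09, 2.62], [-3.14, 3.14]. Speed limits (rad/s): [2.57, 2.57, 3.14, 3.14, 3.14, 3.14].

### API

Orientations are given as a rotation vector (axis times angle).
In Python, from station import ctrl gives the robot as it stands.
- The arm moves only by the tool jog_arm, never from a script. Its argument "moves" is a list of rows, each a list of 6 numbers: the shift along the tool's x, y, z in mm, then the turn, a rotation vector about the tool's x, y, z in rad. In form: [[x, y, z, wx, wy, wz], ...]. A call has 1 to 12 rows; each row shifts and turns the commanded pose from where the row before left it, along the tool's axes as they then stand; what a row does not reach is not made up. A row lasts 1/10 s, in which the tool goes at most 50 mm and 8.59 degrees, less where a joint would pass 70% of its speed; a pose out of reach is approached as far as the arm can. A call is refused whole if a number of a shift passes 50 or a number of a turn 0.15, either way. A call with a gripper value outside its range is refused whole. "grip" is the finger opening in mm, from 0 to 85.4, set as the call begins (left out, the last holds). The fingers move at their own pace and stop on an object; "grip_force" is the grip in N (left out, the last holds). Time passes only in rows, so rows that do not move let the fingers close. It gives the time, the measured TCP pose, the force and the opening at its end, in the units of the state.
- ctrl.get_obs(): the state, without advancing time (a new reading comes with each control period).
- ctrl.get_image(name): name is "scene" or "top" or "wrist"; returns the picture (480x640x3 uint8, red, green, blue); there is no depth.
- ctrl.camera_params(name): a dict with "fx", "fy", "cx", "cy" (pixels), "pose" (4x4, takes a point from camera to world coordinates); the wrist camera has in their place "T_tool_cam" (4x4, takes a point from camera to tool coordinates, whose origin is the TCP and whose axes are the tool frame's). Camera axes: x right, y up, looking along -z (the intrinsics and any distortion apply to the point x, -y, -z); pixel columns grow to the right and rows downward; lengths in m; the calibration is good to about 2 mm. A picture is of the moment at which its call begins: read the wrist's pose just before it. camera_params takes no time and is no camera call.
- ctrl.finish_job(): hands the job in, once; it reports no verdict.
The state is a dict: "t": time; "q": joint angles; "dq": joint speeds; "effort": joint torques, N m; "tool_pos": TCP position; "tool_rot": TCP orientation; "contact_force": force on the tool from outside, world axes, zero at the start; "wrist_torque": the same for the moment, N m; "opening": finger opening in m.
Only numpy, scipy, OpenCV 4.12 (cv2) and the standard library are available. Lean on these libraries where they do the work, as an engineer would, in place of code of your own. Each camera call takes 0.05 s, during which the arm holds its last target. There are 200 camera calls.

### The job

A terracotta dish has broken on the pull-out shelf of the low white cabinet. Flip the cam lever over to free the shelf, pull the shelf out fully, and with the scraper block wipe every chip off the shelf's open end into the waste tray; the chips are sharp, so never touch them with the gripper itself. Then push the shelf fully home, flip the lever right back to lock it, and leave the scraper block standing upright on its mat, with the toiletries round about left where they are.

Things in the scene. Friction and masses are not known exactly. Their poses are not given: they have to be found in the camera images.
- cabinet: Low white melamine cabinet, fixed, 200 x 200 mm and 115 mm high (flat top board, 16 mm thick). Origin under its centre on the counter, z up. Its shelf slides out through the mouth, the side that faces its own -y (the edge of the top board is at y = -100 mm). A denture case stands on its top.
- shelf (a joint): Pull-out shelf, m: 0 fully home, 0.200 fully out; slides along the cabinet's -y against about 1.5 N of friction and stays where left. While the lever is locked a tongue stops it after a few mm. White board 150 mm (x) x 250 mm (y); home, it reaches from y = -180 mm to +70 mm in the cabinet's frame; its inner part has 37 mm of headroom under the top board; fully out, all of it is clear.
- shelf_end (a point): Middle of the shelf's open outer end (its -y edge), on its upper surface, 62 mm above the counter; moves with the shelf, axes as the cabinet's. The floor runs from here along +y for 242 mm to the inner lip and is 134 mm wide, between lips 8 mm thick and 12 mm high on both long sides; this end has no lip.
- shelf_knob (a point): Upright steel knob of the shelf, a round post of 20 mm diameter just outside the near lip (91 mm to -x of the shelf's centre line, 17 mm in from its open end), from the shelf's surface to 53 mm above it. This point lies on its axis, 40 mm above the shelf's surface (102 mm above the counter). Grip or push it to slide the shelf.
- lever (a joint): Cam lever, rad: 0 locked (leans 0.6 rad from upright to the cabinet's -x), 1.2 free (leans 0.6 rad to +x); friction 0.08 N m, stays where left, starts at 0 to 0.1. Axle parallel to the cabinet's y, at x = -90, y = -85, z = 125 mm in its frame. When locked, a tongue below the axle bars a lug on the shelf; the lever goes back to 0 only with the shelf fully home.
- lever_tip (a point): Centre of the black ball, 20 mm in diameter, at the end of the cam lever, 75 mm from the axle; the arm below it is a steel rod 12 mm thick.
- tray: Grey open waste tray, fixed, 220 mm (its x) x 160 mm (its y) outside, 44 mm high, walls and floor 4 mm. Origin under its centre on the counter. It stands before the cabinet and reaches about 25 mm under the open end of the shelf when that is fully out.
- mat: Black rubber mat, fixed, 170 mm (x) x 130 mm (y), 3 mm thick. Origin under its centre.
- scraper: Scraper block, loose, 0.17 to 0.35 kg, standing on the mat: a weighted white plastic foot 100 mm (its x) x 42 mm (its y) x 24 mm high, above it a wooden grip 60 mm (x) x 26 mm (y) up to 76 mm above the underside. Origin in the middle of its underside, z up. Push with a long face (its +y or -y side).
- chip0: Flat brown terracotta chip, loose, about 12 g, 21 to 26 mm long, 15 to 19 mm wide, 9 mm thick; origin in the middle of its underside. Three to six of such chips lie on the shelf; absent ones read None.
- chip1: Flat brown terracotta chip, loose, about 12 g, 21 to 26 mm long, 15 to 19 mm wide, 9 mm thick; origin in the middle of its underside. Three to six of such chips lie on the shelf; absent ones read None.
- chip2: Flat brown terracotta chip, loose, about 12 g, 21 to 26 mm long, 15 to 19 mm wide, 9 mm thick; origin in the middle of its underside. Three to six of such chips lie on the shelf; absent ones read None.
- chip3: Flat brown terracotta chip, loose, about 12 g, 21 to 26 mm long, 15 to 19 mm wide, 9 mm thick; origin in the middle of its underside. Three to six of such chips lie on the shelf; absent ones read None.
- chip4: Flat brown terracotta chip, loose, about 12 g, 21 to 26 mm long, 15 to 19 mm wide, 9 mm thick; origin in the middle of its underside. Three to six of such chips lie on the shelf; absent ones read None.
- chip5: Flat brown terracotta chip, loose, about 12 g, 21 to 26 mm long, 15 to 19 mm wide, 9 mm thick; origin in the middle of its underside. Three to six of such chips lie on the shelf; absent ones read None.
- denture_case: Teal denture case, loose, 77 x 87 x 41 mm, standing on the cabinet's top; origin in the middle of its underside. Leave alone.
- trinket_dish: Shallow white ceramic dish, loose, 90 mm across, 25 mm high, on the counter; origin under its centre. Leave alone.
- hairbrush: Chrome hairbrush, loose, about 210 mm long (along its y), 65 mm wide, 30 mm high, lying on the counter beyond the cabinet. Leave alone.
- denture_brush: White plastic denture brush, loose, 160 mm long (along its y), lying on the counter. Leave alone.
There are look-alikes about, which are no part of the job. Of the things that look like the scraper, take the one that is nearest to the robot's base at the start.

How it is judged:
By the outcome, as a careful person would: the job done as asked, in the order asked, and still so for the second after the job is handed in, with the robot touching nothing.
Of chip0, chip1, chip2, chip3, chip4, chip5 only 3 to 6 are there at a start; the rules pass over those that are not, and their reading is None.
At some moment in a run one of scraper may be knocked a few centimetres aside while the robot is not near it.
Once in a run the grip may slacken for a moment while it holds something.
It also fails if it takes over 210 s, if anything falls off the work surface, if the arm or the gripper's body presses on something with over 40 N, if the wrist force passes 120 N, or if a joint passes its speed limit or range.

## Working session

There is one attempt and no reset: what is moved stays moved. The work goes in short steps, Python scripts to look and compute and a tool call to move; the robot and the scene stay as the last step left them, time stands still between calls to the robot, and variables do not carry over. Pictures are saved under pics/ and viewed, about 12 in all and at most 16, crops included, and the job is handed in when it is done.

Besides the shell and the picture viewer there is one more tool, called after "Emit:" as a command line: name --pt "numbers of a row" for each row, then --argument value for the rest. jog_arm: Moves the arm, as the interface text tells. Its arguments: {"type":"object","properties":{"moves":{"type":"array","items":{"type":"array","items":{"type":"number"}}},"grip":{"type":"number"},"grip_force":{"type":"number"}},"required":["moves"]}

```bash
ls; mkdir -p pics; python3 - <<'E'
from station import ctrl
import cv2
print(ctrl.get_obs()); print(ctrl.grip_depth)
for n in("scene","top"):
    im=ctrl.get_image(n); cv2.imwrite(f"pics/{n}0.png",im[...,::-1]); print(n,ctrl.camera_params(n))
print(ctrl.camera_params("wrist"))
E
```

```text
pics
{'t': 0.0, 'q': array([ 1.16996867e+00,  5.33321228e-02,  1.61429962e+00, -1.88967099e-05,
        1.47599193e+00, -1.18983150e-01]), 'dq': array([ 1.79582098e-04, -4.18293095e-05,  2.26432642e-04,  2.41762220e-03,
        1.18153124e-03,  8.94249955e-04]), 'effort': array([ 8.08395816e-05, -3.93686843e+01, -3.70175350e+01, -1.16776023e-04,
        7.01686396e-03,  1.46847253e-05]), 'tool_pos': array([0.1735794 , 0.5997633 , 0.23007499]), 'tool_rot': array([-1.56142174,  0.22168284, -0.22088916]), 'contact_force': array([ 0.34960091, -0.0296066 , -0.20387613]), 'wrist_torque': array([-0.02976682, -0.01057007,  0.03574531]), 'opening': 0.08518180769780047}
0.0187
scene {'fx': 513.5698814869492, 'fy': 513.5698814869492, 'cx': 319.4058412483029, 'cy': 242.4413328380309, 'pose': array([[ 0.12978346, -0.81892359,  0.55903525,  1.38336266],
       [ 0.99152793,  0.10414588, -0.07762732, -0.18934733],
       [ 0.00534963,  0.56437381,  0.82550202,  1.21010388],
       [ 0.        ,  0.        ,  0.        ,  1.        ]])}
top {'fx': 612.861243068802, 'fy': 612.861243068802, 'cx': 318.7927489832471, 'cy': 253.0633875898886, 'pose': array([[-2.42844282e-02,  9.84806909e-01, -1.71946556e-01,
         4.22531714e-01],
       [-9.99704450e-01, -2.41170800e-02,  3.06248606e-03,
        -9.78983134e-02],
       [-1.13089141e-03,  1.71970108e-01,  9.85101519e-01,
         1.49642787e+00],
       [ 0.00000000e+00,  0.00000000e+00,  0.00000000e+00,
         1.00000000e+00]])}
{'fx': 392.30661591304283, 'fy': 392.30661591304283, 'cx': 317.23956800629975, 'cy': 242.61458747359632, 'T_tool_cam': array([[-2.17874567e-05, -9.45482065e-01, -3.25674170e-01,
        -8.50355203e-02],
       [ 3.12194688e-04,  3.25674148e-01, -9.45482021e-01,
        -1.42120160e-01],
       [ 9.99999951e-01, -1.22273394e-04,  2.88078866e-04,
         8.67347985e-04],
       [ 0.00000000e+00,  0.00000000e+00,  0.00000000e+00,
         1.00000000e+00]])}
```

View pics/top0.png

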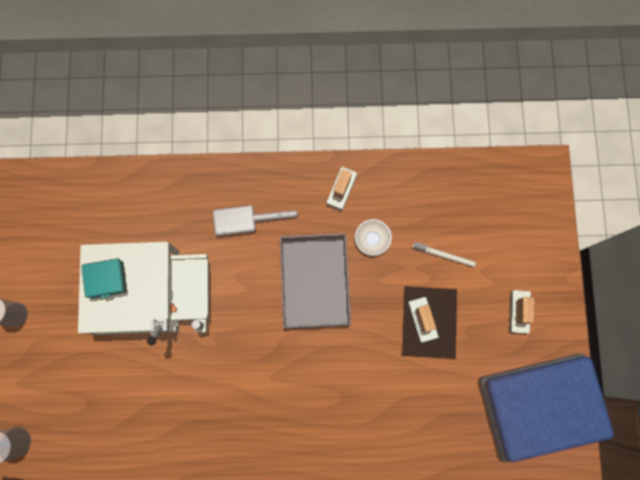

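View pics/scene0.png

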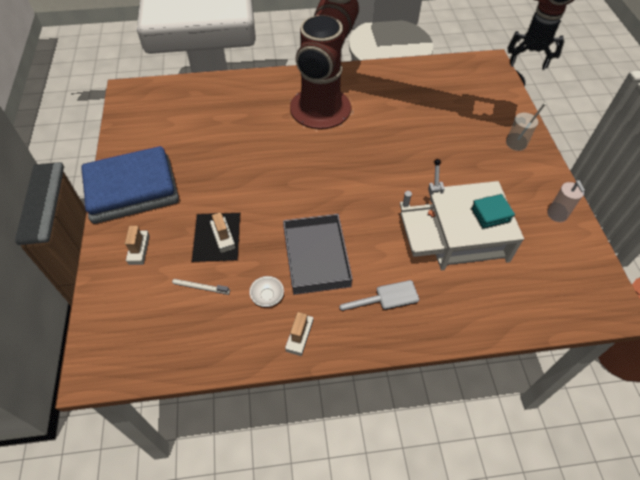

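The top view shows the cabinet at px (80–170, 243–333), with its mouth facing world −y. The tray is at about (315,282) and the mat at (430,322), with the scraper standing on the mat at (425,318). Next I'll measure these more closely.

```bash
cat > h.py <<'E'
from station import ctrl
import numpy as np, cv2
from scipy.spatial.transform import Rotation as R
def cam(n, obs=None):
    p=ctrl.camera_params(n); K=np.array([[p['fx'],0,p['cx']],[0,p['fy'],p['cy']],[0,0,1]])
    if n=='wrist':
        obs=obs or ctrl.get_obs(); T=np.eye(4); T[:3,:3]=R.from_rotvec(obs['tool_rot']).as_matrix(); T[:3,3]=obs['tool_pos']
        return K,T@p['T_tool_cam']
    return K,p['pose']
def ray(c,uv):
    K,T=c; uv=np.atleast_2d(uv).astype(float)
    d=np.c_[(uv[:,0]-K[0,2])/K[0,0],-(uv[:,1]-K[1,2])/K[1,1],-np.ones(len(uv))]@T[:3,:3].T
    return T[:3,3],d
def onz(c,uv,z):
    o,d=ray(c,uv); return o+d*((z-o[2])/d[:,2])[:,None]
def tri(c1,uv1,c2,uv2):
    o1,d1=ray(c1,uv1);o2,d2=ray(c2,uv2);d1,d2=d1[0],d2[0]
    s=np.linalg.lstsq(np.c_[d1,-d2],o2-o1,rcond=None)[0]
    a,b=o1+s[0]*d1,o2+s[1]*d2; return (a+b)/2,np.linalg.norm(a-b)
def proj(c,P):
    K,T=c; q=(np.atleast_2d(P)-T[:3,3])@T[:3,:3]
    return np.c_[K[0,2]-K[0,0]*q[:,0]/q[:,2],K[1,2]+K[1,1]*q[:,1]/q[:,2]]
E
python3 - <<'E'
from h import *
np.set_printoptions(precision=4,suppress=True)
c=cam('top'); im=cv2.imread('pics/top0.png'); hsv=cv2.cvtColor(im,cv2.COLOR_BGR2HSV)
def blobs(m,name,z,amin=60):
    n,l,st,ce=cv2.connectedComponentsWithStats(m.astype(np.uint8))
    for i in range(1,n):
        if st[i,4]<amin: continue
        ct=cv2.findContours((l==i).astype(np.uint8),0,2)[0][0]
        b=cv2.boxPoints(cv2.minAreaRect(ct)); w=onz(c,b,z)
        print(name,st[i],'ctr',w.mean(0),'sides',np.linalg.norm(w[1]-w[0]),np.linalg.norm(w[2]-w[1]),'yaw',np.degrees(np.arctan2(*(w[1]-w[0])[1::-1])))
H,S,V=[hsv[...,i].astype(int) for i in range(3)]
roi=np.zeros(H.shape,bool); roi[140:380,70:560]=1
blobs(roi&(S<60)&(V>195),'white',0.115)
blobs(roi&(V<45),'black',0.003,200)
blobs(roi&(S<60)&(V>80)&(V<160),'grey',0.0,800)
print('V samples',hsv[282,315],hsv[335,425],hsv[300,100],hsv[333,418])
a=cv2.resize(im[225:355,65:225],None,fx=5,fy=5,interpolation=cv2.INTER_CUBIC)[:600]
cv2.imwrite('pics/a.png',a)
b=cv2.resize(im[280:365,395:465],None,fx=6,fy=6,interpolation=cv2.INTER_CUBIC);
t=cv2.resize(im[225:340,270:360],None,fx=4,fy=4,interpolation=cv2.INTER_CUBIC)
o=np.zeros((520,800,3),np.uint8); o[:510,:420]=b; o[:460,430:790]=t; cv2.imwrite('pics/b.png',o)
E
```

```text
white [103 140  33   3  66] ctr [0.9441 0.3635 0.115 ] sides 0.07571609704232779 0.004965386347283222 yaw -91.41557223261565
white [173 140  70  14 743] ctr [0.9259 0.1544 0.115 ] sides 0.1632105854306972 0.030718941774137684 yaw -90.36095914592346
white [ 243  140  176   12 1703] ctr [ 0.9207 -0.136   0.115 ] sides 0.4137334851596044 0.02719609065223469 yaw -91.41557223261572
white [420 140 105   8 678] ctr [ 0.9173 -0.4702  0.115 ] sides 0.2457412754215009 0.01734512678261372 yaw -91.41557223261573
white [527 140  33   5 137] ctr [ 0.9169 -0.6381  0.115 ] sides 0.07559192833629129 0.009925585784995809 yaw -91.41557223261584
white [137 143  35  12 369] ctr [0.9235 0.2804 0.115 ] sides 0.08036644345001019 0.027174757423230573 yaw -91.41522358191384
white [ 70 145  30  11 299] ctr [0.9239 0.4442 0.115 ] sides 0.06852594510350343 0.02471188348863777 yaw -91.41499148966402
white [103 144  32  11 312] ctr [0.9244 0.3641 0.115 ] sides 0.07422363417698673 0.023787524981896825 yaw -88.07452398591923
white [327 167  30  41 263] ctr [ 0.8189 -0.1586  0.115 ] sides 0.09271509807832781 0.039262
[... 554 characters left out ...]
[ 171  254   36   74 2183] ctr [0.5857 0.1949 0.115 ] sides 0.08010313355990463 0.16613815577495167 yaw -91.4027422899539
white [512 290  19  43 267] ctr [ 0.5205 -0.5536  0.115 ] sides 0.09399837841622562 0.038901053019800104 yaw -6.129262040180673
white [410 298  17  15 130] ctr [ 0.5421 -0.3228  0.115 ] sides 0.03879984757830212 0.02298153949775247 yaw -65.09170579889205
white [420 330  17  11 102] ctr [ 0.4711 -0.3419  0.115 ] sides 0.03709397522038591 0.016704278604383952 yaw -73.24828042913043
grey [ 281  234   69   94 3623] ctr [ 0.6163 -0.0907  0.    ] sides 0.16549510112038313 0.2258657065806617 yaw -88.74927726512566
V samples [  8  18 160] [ 32  24 198] [ 25  33 194] [ 24  27 151]
```

View pics/a.png

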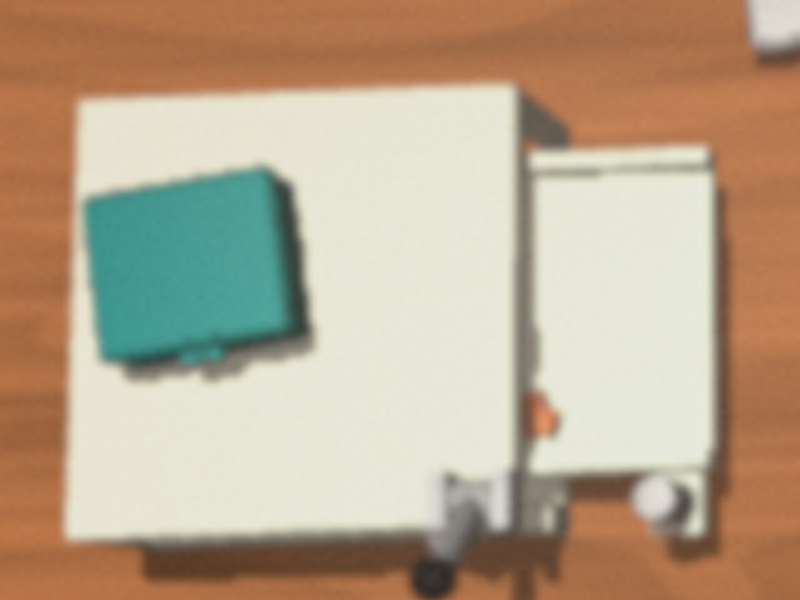

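View pics/b.png

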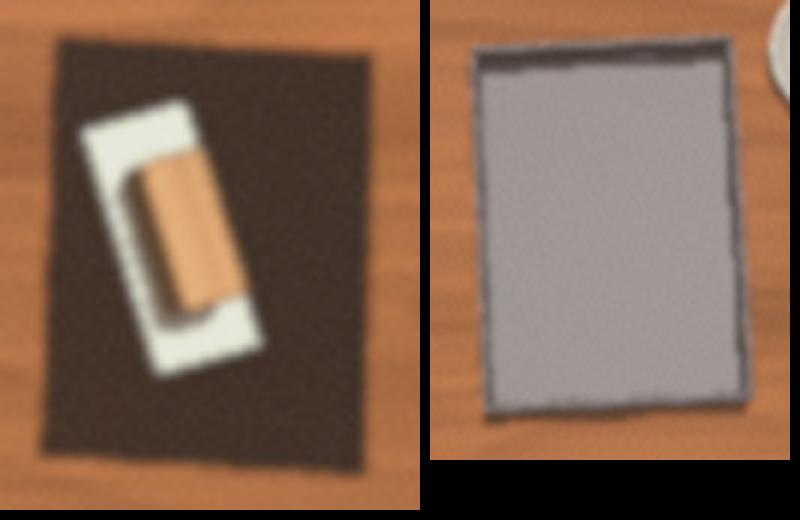

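The crops show the cabinet's top corners, the knob top at (658,498) in the crop and the lever ball at (432,577). The scraper foot and mat corners, and the tray corners, are also clear. I'll turn these into poses now.

```bash
python3 - <<'E'
from h import *
np.set_printoptions(precision=4,suppress=True)
c=cam('top'); s=cam('scene')
A=lambda p:(np.array(p,float)+.5)/5-.5+[65,225]
B=lambda p:(np.array(p,float)+.5)/6-.5+[395,280]
T=lambda p:(np.array(p,float)-[430,0]+.5)/4-.5+[270,225]
def rect(p,z,n):
    w=onz(c,p,z); e=np.roll(w,-1,0)-w; print(n,'ctr',w.mean(0)[:2],'sides',np.linalg.norm(e,axis=1),'dirs',np.degrees(np.arctan2(e[:,1],e[:,0])))
rect(A([(78,98),(518,83),(520,535),(66,540)]),.115,'cab')
rect(B([(58,38),(370,55),(362,472),(40,455)]),.003,'mat')
rect(B([(185,98),(80,130),(158,378),(265,345)]),.027,'foot')
rect(B([(142,168),(205,148),(246,292),(190,312)]),.079,'grip')
rect(T([(473,45),(732,38),(748,402),(487,412)]),.044,'tray')
print('knobtop',onz(c,A([(658,498)]),.115),'ball',onz(c,A([(432,577)]),.187), 'end',onz(c,A([(714,300),(716,465),(712,170)]),.062))
print('ball tri',tri(c,A([(432,577)]),s,[(437,162)]),'knob tri(top)',tri(c,A([(655,498)]),s,[(408,195)]))
E
```

```text
cab ctr [0.5968 0.3418] sides [0.2018 0.2064 0.2032 0.2015] dirs [ -89.413  -178.7227   89.2322    0.9157]
mat ctr [ 0.5076 -0.3661] sides [0.1273 0.168  0.1289 0.1684] dirs [-94.5405 175.3092  85.623   -5.2183]
foot ctr [ 0.5129 -0.3479] sides [0.0443 0.1022 0.0447 0.1022] dirs [ 105.4555 -165.2713  -74.5522   14.9374]
grip ctr [ 0.5122 -0.3484] sides [0.0257 0.0569 0.023  0.0576] dirs [ -73.9327 -167.1582  107.9433   15.5961]
tray ctr [ 0.6108 -0.0908] sides [0.1566 0.2191 0.1539 0.2208] dirs [ -89.8251 -179.3483   90.7868    1.3667]
knobtop [[0.5084 0.1767 0.115 ]] ball [[0.473  0.2577 0.187 ]] end [[0.604  0.1618 0.062 ]
 [0.5264 0.1603 0.062 ]
 [0.6661 0.1631 0.062 ]]
ball tri (array([0.4727, 0.2559, 0.1911]), np.float64(0.0014062725548625802)) knob tri(top) (array([0.509 , 0.1796, 0.107 ]), np.float64(9.086846691137547e-05))
```

```bash
cat >> h.py <<'E'
def goto(target,yaw=None,obs=None,down=True):
    """shift (mm) in present tool axes + turn to have tool x at world yaw, tool y down"""
    o=obs or ctrl.get_obs(); Rm=R.from_rotvec(o['tool_rot']).as_matrix()
    d=np.round(1000*Rm.T@(np.array(target)-o['tool_pos']),1); 
    if yaw is None: return d
    ca,sa=np.cos(yaw),np.sin(yaw); Rt=np.array([[ca,0,-sa],[sa,0,ca],[0,-1,0]])
    return d,np.round(R.from_matrix(Rm.T@Rt).as_rotvec(),4)
E
python3 - <<'E'
from h import *
np.set_printoptions(precision=4,suppress=True)
o=ctrl.get_obs(); print(R.from_rotvec(o['tool_rot']).as_matrix())
print(goto([.435,.255,.23],.014), onz(cam('top'),[(10,313),(5,445)],.1))
E
```

```text
[[ 0.9606 -0.0007  0.2781]
 [-0.2781 -0.0017  0.9606]
 [-0.0002 -1.     -0.0019]]
(array([ 347. ,    0.6, -258.5]), array([ 0.0018, -0.2958, -0.0005])) [[0.5451 0.6036 0.1   ]
 [0.2557 0.5965 0.1   ]]
```

Emit:
jog_arm --pt "10.4 0 -36 0 0 0" --pt "10.4 0 -36 0 0 0" --pt "10.4 0 -36 0 0 0" --pt "10.4 0 -36 0 0 0" --pt "38 0 -14.4 0 0 0" --pt "38 0 -14.4 0 0 0" --pt "38 0 -14.4 0 0 0" --pt "38 0 -14.4 0 0 0" --pt "38 0 -14.4 0 0 0" --pt "38 0 -14.4 0 0 0" --pt "38 0 -14.4 0 0 0" --pt "38 0 -14.4 0 0 0" --grip 0

```text
t: 1.3
tool_pos: [0.4346, 0.2539, 0.2309]
tool_rot: [-1.56, 0.222, -0.221]
contact_force: [0.0, -0.1, -0.0]
opening: -0.0002
```

Emit:
jog_arm --pt "0 0 0 0 -0.1 0" --pt "0 0 0 0 -0.1 0" --pt "0 0 0 0 -0.096 0" --pt "0 20 0 0 0 0" --pt "0 20 0 0 0 0" --pt "0 20 0 0 0 0" --pt "0 0 0 0 0 0"

```text
t: 2.0
tool_pos: [0.4313, 0.2543, 0.1674]
tool_rot: [-1.573, -0.006, 0.016]
contact_force: [-0.8, 0.0, -0.1]
opening: -0.0004
```

Emit:
jog_arm --pt "8 0 0 0 0 0" --pt "8 0 0 0 0 0" --pt "8 0 0 0 0 0" --pt "8 0 0 0 0 0" --pt "8 0 0 0 0 0" --pt "8 0 0 0 0 0" --pt "8 0 0 0 0 0" --pt "8 0 0 0 0 0" --pt "8 0 0 0 0 0" --pt "4 0 0 0 0 0" --pt "4 0 0 0 0 0" --pt "0 0 0 0 0 0"

```text
t: 3.2
tool_pos: [0.5141, 0.2563, 0.1712]
tool_rot: [-1.571, -0.011, 0.011]
contact_force: [-0.7, 0.1, -0.2]
opening: 0.0001
```

Emit:
jog_arm --pt "3 0 0 0 0 0" --pt "3 0 0 0 0 0" --pt "0 0 0 0 0 0"

```text
t: 3.5
tool_pos: [0.5201, 0.2565, 0.1715]
tool_rot: [-1.571, -0.012, 0.011]
contact_force: [-0.6, 0.2, -0.6]
opening: -0.0002
```

Emit:
jog_arm --pt "3 0 0 0 0 0" --pt "0 0 0 0 0 0"

```text
t: 3.7
tool_pos: [0.523, 0.2566, 0.1714]
tool_rot: [-1.571, -0.012, 0.011]
contact_force: [-1.9, 0.8, 0.2]
opening: -0.0004
```

Emit:
jog_arm --pt "2 0 0 0 0 0" --pt "0 0 0 0 0 0"

```text
t: 3.9
tool_pos: [0.5238, 0.2566, 0.1712]
tool_rot: [-1.571, -0.009, 0.014]
contact_force: [-5.1, 0.3, 1.2]
opening: -0.0003
```

Emit:
jog_arm --pt "2 0 0 0 0 0" --pt "0 0 0 0 0 0"

```text
t: 4.1
tool_pos: [0.5242, 0.2566, 0.171]
tool_rot: [-1.571, -0.006, 0.017]
contact_force: [-11.3, -0.7, 4.1]
opening: -0.0002
```

Emit:
jog_arm --pt "-8 0 0 0 0 0" --pt "-9 0 0 0 0 0" --pt "0 -15 -20 0 0 0" --pt "0 0 -20 0 0 0" --pt "0 0 -20 0 0 0" --pt "0 0 -20 0 0 0" --pt "0 0 0 0 0 0" --grip 46

```text
t: 4.8
tool_pos: [0.511, 0.1747, 0.1866]
tool_rot: [-1.571, -0.01, 0.008]
contact_force: [1.2, -0.7, -0.4]
opening: 0.0458
```

```bash
python3 - <<'E'
from h import *
o=ctrl.get_obs(); print(o['tool_pos'],goto([.508,.177,.084],.014),proj(cam('wrist',o),[[.508,.177,.115]]))
a=ctrl.get_image('wrist');b=ctrl.get_image('scene')[120:300,330:570]
cv2.imwrite('pics/w1.png',np.hstack([a[:,:,::-1],])) ; cv2.imwrite('pics/s1.png',cv2.resize(b,None,fx=3,fy=3)[...,::-1])
E
```

```text
[0.51096899 0.17471926 0.18661741] (array([ -3.1, 102.6,   2.4]), array([ 0.0006, -0.0022,  0.0016])) [[319.4523164  255.73197324]]
```

View pics/w1.png

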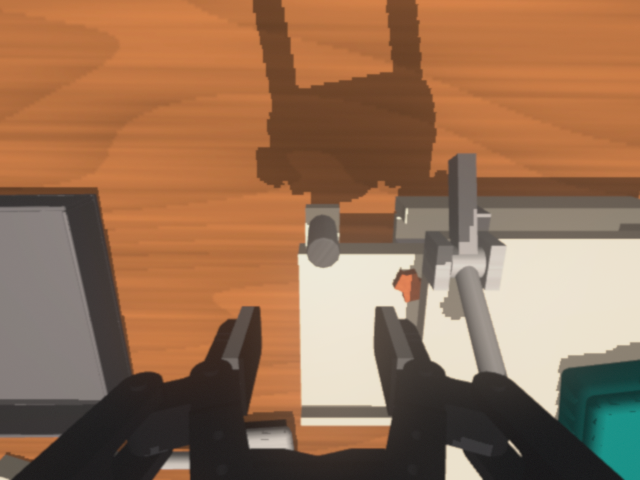

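The wrist view shows the knob top at (323,252), within about 1 mm of the predicted position. The lever is leaning to +x, so the shelf is free. I'll descend and grip the knob.

Emit:
jog_arm --pt "-3 25 3 0 0 0" --pt "0 25 0 0 0 0" --pt "0 25 0 0 0 0" --pt "0 26 0 0 0 0" --pt "0 0 0 0 0 0"

```text
t: 5.4
tool_pos: [0.5045, 0.1795, 0.0811]
tool_rot: [-1.572, -0.006, 0.018]
contact_force: [-0.2, -0.1, -0.3]
opening: 0.0461
```

Emit:
jog_arm --pt "0 0 0 0 0 0" --pt "0 0 0 0 0 0" --pt "0 0 0 0 0 0" --pt "0 0 0 0 0 0" --grip 10 --grip_force 50

```text
t: 5.8
tool_pos: [0.5087, 0.178, 0.0871]
tool_rot: [-1.574, -0.013, 0.01]
contact_force: [-0.5, -6.2, -0.7]
opening: 0.0184
```

Emit:
jog_arm --pt "0 0 -10 0 0 0" --pt "0 0 -20 0 0 0" --pt "0 0 -20 0 0 0" --pt "0 0 -20 0 0 0" --pt "0 0 0 0 0 0"

```text
t: 6.3
tool_pos: [0.5096, 0.1073, 0.0871]
tool_rot: [-1.572, -0.011, 0.008]
contact_force: [-2.6, -1.5, 3.2]
opening: 0.0185
```

Emit:
jog_arm --pt "0 0 -20 0 0 0" --pt "0 0 -20 0 0 0" --pt "0 0 -20 0 0 0" --pt "0 0 -20 0 0 0" --pt "0 0 -20 0 0 0" --pt "0 0 -20 0 0 0" --pt "0 0 -8 0 0 0" --pt "0 0 0 0 0 0"

```text
t: 7.1
tool_pos: [0.511, -0.0198, 0.087]
tool_rot: [-1.572, -0.011, 0.01]
contact_force: [-5.4, -2.2, 5.9]
opening: 0.0184
```

Emit:
jog_arm --pt "0 0 -3 0 0 0" --pt "0 0 0 0 0 0"

```text
t: 7.3
tool_pos: [0.511, -0.0219, 0.087]
tool_rot: [-1.571, -0.011, 0.011]
contact_force: [-5.7, -1.0, 7.2]
opening: 0.0187
```

Emit:
jog_arm --pt "0 0 -3 0 0 0" --pt "0 0 0 0 0 0"

```text
t: 7.5
tool_pos: [0.511, -0.0221, 0.087]
tool_rot: [-1.565, -0.011, 0.011]
contact_force: [-5.2, 8.8, 8.8]
opening: 0.0188
```

Emit:
jog_arm --pt "0 0 2 0 0 0" --pt "0 0 0 0 0 0" --pt "0 0 0 0 0 0" --grip 60

```text
t: 7.8
tool_pos: [0.5111, -0.0227, 0.0857]
tool_rot: [-1.571, -0.012, 0.01]
contact_force: [-0.5, 0.3, -0.4]
opening: 0.0596
```

Emit:
jog_arm --pt "0 -35 0 0 0 0" --pt "0 -35 0 0 0 0" --pt "0 -35 20 0 0 0" --pt "0 -35 30 0 0 0" --pt "0 -35 30 0 0 0" --pt "0 -20 20 0 0 0" --pt "0 0 0 0 0 0" --pt "0 0 0 0 0 0"

```text
t: 8.6
tool_pos: [0.5093, 0.0771, 0.2801]
tool_rot: [-1.571, -0.012, 0.011]
contact_force: [-0.5, -0.1, -1.3]
opening: 0.06
```

```bash
python3 - <<'E'
from h import *
o=ctrl.get_obs(); print(o['tool_pos'])
a=ctrl.get_image('wrist'); cv2.imwrite('pics/w2.png',a[...,::-1]); np.save('w2.npy',np.r_[o['tool_pos'],o['tool_rot']])
b=ctrl.get_image('top'); cv2.imwrite('pics/top2.png',b[...,::-1])
E
```

```text
[0.50929113 0.07714003 0.28005479]
```

View pics/w2.png

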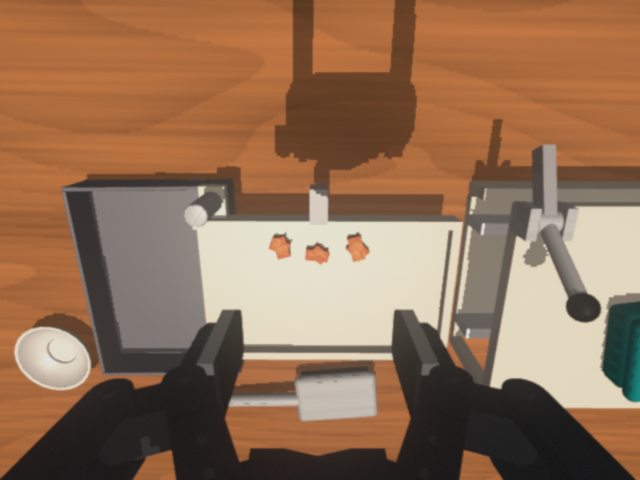

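Three chips are visible at (281,245), (317,254) and (357,247). They lie near the near lip in mid-shelf, and the space behind them is clear. I'll work out their positions and check the scraper again.

```bash
python3 - <<'E'
from h import *
np.set_printoptions(precision=4,suppress=True)
v=np.load('w2.npy'); o={'tool_pos':v[:3],'tool_rot':v[3:]}; c=cam('wrist',o)
print('chips',onz(c,[(281,245),(317,254),(357,247)],.071)); 
print('end',onz(c,[(199,225),(206,345)],.062),'knobtop',onz(c,[(196,216)],.115))
print('near lip inner',onz(c,[(230,221),(430,221)],.064),'far lip top inner',onz(c,[(250,348),(380,347)],.074),'inner lip',onz(c,[(448,232)],.074))
im=cv2.imread('pics/w2.png');hsv=cv2.cvtColor(im,cv2.COLOR_BGR2HSV)
t=cv2.imread('pics/top2.png'); ct=cam('top'); th=cv2.cvtColor(t,cv2.COLOR_BGR2HSV)
x=proj(ct,[[.53,-.03,.062],[.665,.2,.062]]); print('shelf px in top',x)
for p in[(0,0)]:
    g=(th[...,1]>120); 
    n,l,st,ce=cv2.connectedComponentsWithStats((g[255:325,205:300]).astype(np.uint8)); print(st,ce+[205,255])
m=((th[...,1]<60)&(th[...,2]>180)).astype(np.uint8); z=m[285:362,402:458]; cts=cv2.findContours(z,0,2)[0]
pts=np.vstack([k for k in cts if cv2.contourArea(k)>15])+[402,285]; w=onz(ct,cv2.boxPoints(cv2.minAreaRect(pts)),.027); print('foot',w,w.mean(0))
big=np.hstack([cv2.resize(t[240:350,170:330],None,fx=3,fy=3,interpolation=2),cv2.resize(t[280:365,395:465],None,fx=3.88,fy=3.88,interpolation=2)[:330]])
cv2.imwrite('pics/c.png',big); print(big.shape)
E
```

```text
chips [[0.5485 0.0442 0.071 ]
 [0.5571 0.0785 0.071 ]
 [0.5494 0.1164 0.071 ]]
end [[ 0.5325 -0.0347  0.062 ]
 [ 0.666  -0.0384  0.062 ]] knobtop [[ 0.5091 -0.0201  0.115 ]]
near lip inner [[ 0.5275 -0.0044  0.064 ]
 [ 0.5247  0.1851  0.064 ]] far lip top inner [[0.6609 0.0107 0.074 ]
 [0.6576 0.1451 0.074 ]] inner lip [[0.5322 0.1999 0.074 ]]
shelf px in top [[289.306  314.0703]
 [191.4532 259.4198]]
[[   0    0   95   70 6154]
 [   1   35    3    1    3]
 [   0   36   17    8   55]
 [  14   36    1    1    1]
 [   7   44    1    1    1]
 [  51   46    6    7   21]
 [   0   52   21   18  305]
 [  24   65    1    1    1]
 [  29   65    1    1    1]
 [  31   64    1    1    1]
 [  43   66   32    4  104]
 [  24   68    1    1    1]
 [  26   68    1    1    1]
 [  31   69    1    1    1]] [[254.0791 287.5102]
 [207.     290.    ]
 [211.1636 294.2   ]
 [219.     291.    ]
 [212.     299.    ]
 [258.2381 303.7619]
 [213.941  315.7869]
 [229.     320.    ]
 [234.     320.    ]
 [236.     319.    ]
 [264.0481 322.8173]
 [229.     323.    ]
 [231.     323.    ]
 [236.     324.    ]]
foot [[ 0.5553 -0.3148  0.027 ]
 [ 0.5668 -0.3549  0.027 ]
 [ 0.47   -0.3798  0.027 ]
 [ 0.4588 -0.3402  0.027 ]] [ 0.5127 -0.3474  0.027 ]
(330, 752, 3)
```

View pics/c.png

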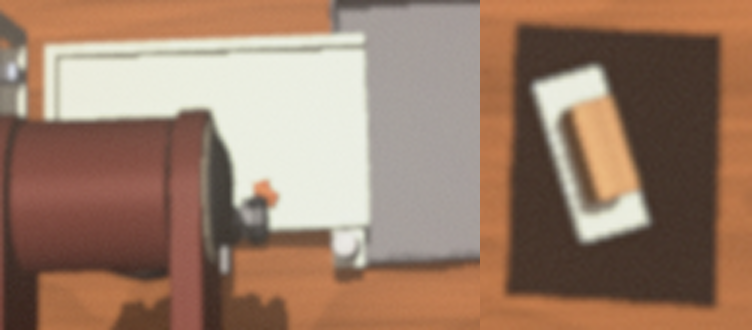

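Emit:
jog_arm --pt "0 0 -40 0 0 0" --pt "0 0 -40 0 0 0" --pt "0 0 -40 0 0 0" --pt "0 0 -40 0 0 0" --pt "0 0 -40 0 0 0" --pt "0 0 -40 0 0 0" --pt "0 0 -40 0 0 0" --pt "0 0 -40 0 0 0" --pt "0 15 -40 0 0 0" --pt "0 15 -40 0 -0.08 0" --pt "0 10 0 0 -0.08 0" --pt "0 0 0 0 -0.08 0" --grip 70

```text
t: 9.9
tool_pos: [0.5121, -0.3239, 0.235]
tool_rot: [-1.556, -0.194, 0.203]
contact_force: [1.0, 0.3, -0.4]
opening: 0.0702
```

```bash
python3 - <<'E'
from h import *
np.set_printoptions(precision=4,suppress=True)
o=ctrl.get_obs(); print(o['tool_pos'],goto([.5128,-.3477,.15],.26)); c=cam('wrist',o)
a=ctrl.get_image('wrist'); cv2.imwrite('pics/w3.png',a[...,::-1]); np.save('w3.npy',np.r_[o['tool_pos'],o['tool_rot']])
print(proj(c,[[.5128,-.3477,.079]]))
E
```

```text
[ 0.5121 -0.3239  0.235 ] (array([ -4.9,  84.9, -23.7]), array([-0.0065, -0.0066, -0.0049]))
[[284.8926 215.2719]]
```

View pics/w3.png

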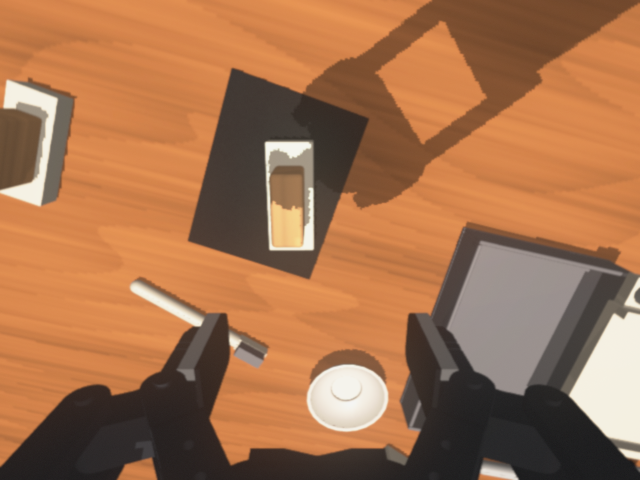

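```bash
python3 - <<'E'
from h import *
np.set_printoptions(precision=4,suppress=True)
v=np.load('w3.npy'); o={'tool_pos':v[:3],'tool_rot':v[3:]}; c=cam('wrist',o)
print(onz(c,[(287.5,207)],.079)); f=onz(c,[(265,142),(312,141),(314,249),(269,250)],.027); print(f,f.mean(0), np.arctan2(*(f[3]-f[0])[1::-1]))
print(goto(np.r_[onz(c,[(287.5,207)],.079)[0][:2],.033],.26))
E
```

```text
[[ 0.5058 -0.3472  0.079 ]]
[[ 0.4675 -0.3797  0.027 ]
 [ 0.4564 -0.3404  0.027 ]
 [ 0.5523 -0.3141  0.027 ]
 [ 0.5639 -0.3552  0.027 ]] [ 0.51   -0.3474  0.027 ] 0.24885329866956607
(array([-11.8, 203.1, -22.2]), array([-0.0051, -0.0037, -0.004 ]))
```

Emit:
jog_arm --pt "-6.5 20 -23.5 -0.005 -0.005 -0.004" --pt "0 40 0 0 0 0" --pt "0 40 0 0 0 0" --pt "0 40 0 0 0 0" --pt "0 30 0 0 0 0" --pt "0 20 0 0 0 0" --pt "0 12 0 0 0 0" --pt "0 0 0 0 0 0" --pt "0 0 0 0 0 0"

```text
t: 10.85
tool_pos: [0.5156, -0.3482, 0.0389]
tool_rot: [-1.566, -0.207, 0.199]
contact_force: [0.6, 0.9, 0.5]
opening: 0.0703
```

Emit:
jog_arm --pt "0 0 0 0 0 0" --pt "0 0 0 0 0 0" --pt "0 0 0 0 0 0" --pt "0 0 0 0 0 0" --pt "0 0 0 0 0 0" --pt "0 0 0 0 0 0" --grip 10 --grip_force 70

```text
t: 11.45
tool_pos: [0.5162, -0.3482, 0.0396]
tool_rot: [-1.567, -0.208, 0.199]
contact_force: [0.1, 0.2, 5.6]
opening: 0.0254
```

Emit:
jog_arm --pt "0 -20 0 0 0 0" --pt "0 -40 0 0 0 0" --pt "0 -40 0 0 0 0" --pt "0 -40 0 0 0.08 0" --pt "0 0 0 0 0.08 0" --pt "0 0 0 0 0.075 0" --pt "0 0 0 0 0 0"

```text
t: 12.15
tool_pos: [0.514, -0.3467, 0.177]
tool_rot: [-1.573, -0.022, 0.016]
contact_force: [0.6, 0.3, -3.0]
opening: 0.0252
```

```bash
python3 - <<'E'
from h import *
o=ctrl.get_obs(); print(o['tool_pos'],o['opening'],o['contact_force'],goto([.59,.165,.18],.014))
E
```

```text
[ 0.51404282 -0.34666062  0.17700509] 0.025193044423074035 [ 0.64815971  0.26346978 -2.98213107] (array([ 88.4,  -4. , 509.6]), array([0.0026, 0.0104, 0.0034]))
```

Emit:
jog_arm --pt "2 0 10 0 0 0" --pt "4 0 25 0 0 0" --pt "6 0 35 0 0 0" --pt "7 0 40 0 0 0" --pt "7 0 40 0 0 0" --pt "7 0 40 0 0 0" --pt "7 0 40 0 0 0" --pt "7 0 40 0 0 0" --pt "7 0 40 0 0 0" --pt "7 0 40 0 0 0" --pt "7 0 40 0 0 0" --pt "6 0 40 0 0 0"

```text
t: 13.35
tool_pos: [0.5774, 0.0868, 0.1759]
tool_rot: [-1.574, -0.023, 0.018]
contact_force: [0.1, 0.2, -3.4]
opening: 0.0252
```

Emit:
jog_arm --pt "6 0 35 0 0.01 0" --pt "4 0 25 0 0 0" --pt "2 0 15 0 0 0" --pt "0 0 0 0 0 0" --pt "0 0 0 0 0 0"

```text
t: 13.85
tool_pos: [0.5884, 0.1593, 0.1761]
tool_rot: [-1.575, -0.015, 0.009]
contact_force: [1.0, -1.1, -3.2]
opening: 0.0255
```

```bash
python3 - <<'E'
from h import *
np.set_printoptions(precision=4,suppress=True)
o=ctrl.get_obs(); print(o['tool_pos'],o['opening'],o['contact_force'],goto([.59,.17,.18],.014)); print(R.from_rotvec(o['tool_rot']).as_matrix())
a=ctrl.get_image('wrist'); cv2.imwrite('pics/w4.png',a[...,::-1]); np.save('w4.npy',np.r_[o['tool_pos'],o['tool_rot']])
E
```

```text
[0.5884 0.1593 0.1761] 0.025472373012054118 [ 1.0058 -1.0846 -3.2322] (array([ 1.8, -3.9, 10.6]), array([0.0048, 0.0009, 0.0039]))
[[ 0.9999  0.004  -0.0149]
 [ 0.0149 -0.0047  0.9999]
 [ 0.0039 -1.     -0.0048]]
```

View pics/w4.png

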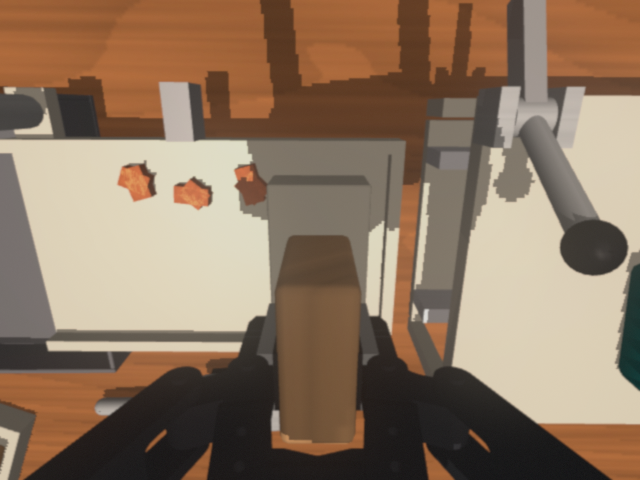

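```bash
python3 - <<'E'
from h import *
np.set_printoptions(precision=4,suppress=True)
v=np.load('w4.npy'); o={'tool_pos':v[:3],'tool_rot':v[3:]}; c=cam('wrist',o)
print('foot near edge',onz(c,[(269,178),(318,178),(369,177)],.1635))
print('chips',onz(c,[(135,182),(192,194),(250,184),(267,190)],.069),'nearlip top',onz(c,[(60,139),(380,139)],.074),'inner lip',onz(c,[(388,160),(383,300)],.074))
E
```

```text
foot near edge [[0.5303 0.1405 0.1635]
 [0.53   0.1598 0.1635]
 [0.5293 0.1799 0.1635]]
chips [[0.5508 0.0428 0.069 ]
 [0.558  0.0786 0.069 ]
 [0.5509 0.1163 0.069 ]
 [0.5546 0.1271 0.069 ]] nearlip top [[0.5244 0.0033 0.074 ]
 [0.5214 0.1967 0.074 ]] inner lip [[0.5338 0.2025 0.074 ]
 [0.6295 0.2061 0.074 ]]
```

Emit:
jog_arm --pt "3.5 0 8 0.005 0 0.004" --pt "0 20 0 0 0 0" --pt "0 20 0 0 0 0" --pt "0 20 0 0 0 0" --pt "0 10 0 0 0 0" --pt "0 0 0 0 0 0"

```text
t: 14.5
tool_pos: [0.5912, 0.1672, 0.1047]
tool_rot: [-1.57, -0.008, 0.013]
contact_force: [-0.0, -0.9, -3.3]
opening: 0.0253
```

Emit:
jog_arm --pt "0 3 0 0 0 0" --pt "0 0 0 0 0 0"

```text
t: 14.7
tool_pos: [0.5931, 0.1678, 0.1048]
tool_rot: [-1.569, -0.013, 0.009]
contact_force: [1.0, 0.4, -3.1]
opening: 0.025
```

Emit:
jog_arm --pt "0 2 0 0 0 0" --pt "0 0 0 0 0 0"

```text
t: 14.9
tool_pos: [0.5927, 0.1679, 0.1023]
tool_rot: [-1.57, -0.013, 0.01]
contact_force: [0.1, -0.0, -3.4]
opening: 0.0254
```

Emit:
jog_arm --pt "0 2 0 0 0 0" --pt "0 0 0 0 0 0"

```text
t: 15.1
tool_pos: [0.5922, 0.1678, 0.0996]
tool_rot: [-1.57, -0.012, 0.011]
contact_force: [-0.2, -0.4, -3.2]
opening: 0.0253
```

Emit:
jog_arm --pt "0 2 0 0 0 0" --pt "0 0 0 0 0 0"

```text
t: 15.3
tool_pos: [0.5927, 0.168, 0.0987]
tool_rot: [-1.57, -0.012, 0.01]
contact_force: [-2.4, -0.8, 1.8]
opening: 0.0253
```

Emit:
jog_arm --pt "0 0 0 0 0 0" --pt "0 0 0 0 0 0"

```text
t: 15.5
tool_pos: [0.5927, 0.168, 0.0987]
tool_rot: [-1.57, -0.013, 0.01]
contact_force: [-3.9, 0.1, 5.8]
opening: 0.0252
```

Emit:
jog_arm --pt "0 -0.5 -8 0 0 0" --pt "0 0 -15 0 0 0" --pt "0 0 -15 0 0 0" --pt "0 0 -15 0 0 0" --pt "0 0 -15 0 0 0" --pt "0 0 -15 0 0 0" --pt "0 0 -15 0 0 0" --pt "0 0 -15 0 0 0" --pt "0 0 -15 0 0 0" --pt "0 0 0 0 0 0"

```text
t: 16.5
tool_pos: [0.5946, 0.0366, 0.0987]
tool_rot: [-1.573, -0.011, 0.008]
contact_force: [-0.5, -1.3, 6.0]
opening: 0.0249
```

```bash
python3 - <<'E'
from h import *
o=ctrl.get_obs(); print(o['tool_pos'],o['opening'],o['contact_force'])
a=ctrl.get_image('wrist'); cv2.imwrite('pics/w5.png',a[...,::-1]); np.save('w5.npy',np.r_[o['tool_pos'],o['tool_rot']])
E
```

```text
[0.5946048  0.03659944 0.09865327] 0.02488425707619406 [-0.47534311 -1.27742082  6.02473887]
```

View pics/w5.png

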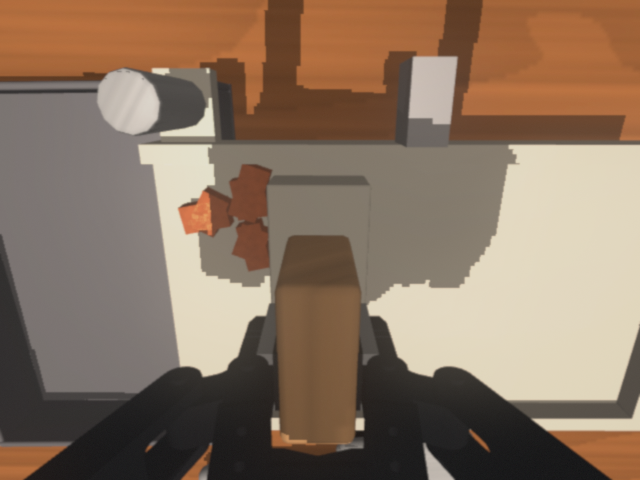

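All three chips are ahead of the scraper face, at (250,190), (205,213) and (252,245). I'll carry on over the end.

Emit:
jog_arm --pt "0 0 -12 0 0 0" --pt "0 0 -12 0 0 0" --pt "0 0 -12 0 0 0" --pt "0 0 -12 0 0 0" --pt "0 0 -12 0 0 0" --pt "0 0 -12 0 0 0" --pt "0 0 -6 0 0 0" --pt "0 0 0 0 0 0" --pt "0 0 0 0 0 0" --pt "0 -20 0 0 0 0" --pt "0 -30 0 0 0 0" --pt "0 0 0 0 0 0"

```text
t: 17.75
tool_pos: [0.5965, -0.04, 0.1505]
tool_rot: [-1.572, -0.015, 0.006]
contact_force: [0.8, 0.3, -2.9]
opening: 0.0255
```

Emit:
jog_arm --pt "0 -20 -10 0 0 0" --pt "0 -10 -30 0 0 0" --pt "0 0 -40 0 0 0" --pt "0 0 -40 0 0 0" --pt "0 0 -40 0 0 0" --pt "0 0 0 0 0 0" --pt "0 0 0 0 0 0"

```text
t: 18.45
tool_pos: [0.5957, -0.1991, 0.1747]
tool_rot: [-1.568, -0.007, 0.012]
contact_force: [0.2, -0.2, -2.8]
opening: 0.0254
```

```bash
python3 - <<'E'
from h import *
o=ctrl.get_obs(); print(o['tool_pos'],o['opening'],o['contact_force'])
a=ctrl.get_image('wrist'); t=ctrl.get_image('top')
x=cv2.resize(t[225:345,160:360],None,fx=3.2,fy=3.2,interpolation=2)
a=cv2.resize(a,(256,192)); pad=np.zeros((384,256,3),np.uint8); pad[:192]=a
pad[192:]=cv2.resize(t[270:360,390:510],(256,192),interpolation=2)
cv2.imwrite('pics/d.png',np.hstack([x[:384,:540],pad])[...,::-1]); cv2.imwrite('pics/top3.png',t[...,::-1])
E
```

```text
[ 0.59569579 -0.19913185  0.17468988] 0.025390503255393073 [ 0.24389024 -0.2362226  -2.79730604]
```

View pics/d.png

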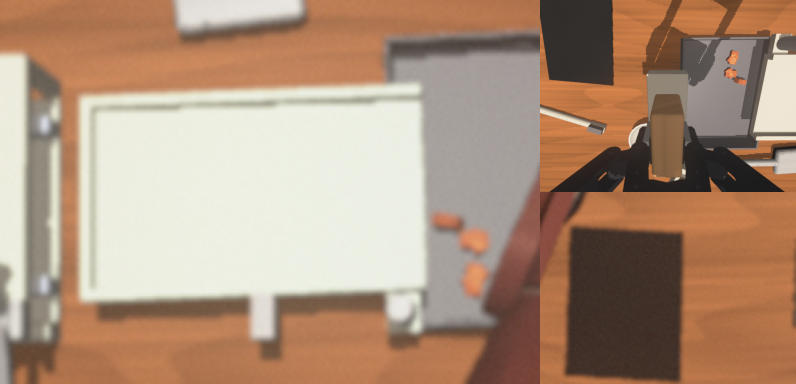

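The shelf is clear and all three chips are in the tray. Next, the scraper goes back to the middle of its mat.

Emit:
jog_arm --pt "-17 0 -33 0 0 0" --pt "-17 0 -33 0 0 0" --pt "-17 0 -33 0 0 0" --pt "-17 0 -33 0 0 0" --pt "-17 0 -33 0 0 0" --pt "0 0 0 0 0 0" --pt "0 30 0 0 0 0" --pt "0 30 0 0 0 0" --pt "0 30 0 0 0 0" --pt "0 25 0 0 0 0" --pt "0 0 0 0 0 0"

```text
t: 19.65
tool_pos: [0.5125, -0.36, 0.057]
tool_rot: [-1.562, -0.008, 0.018]
contact_force: [0.8, 1.6, -3.3]
opening: 0.0253
```

```bash
python3 - <<'E'
from h import *
np.set_printoptions(precision=4,suppress=True)
o=ctrl.get_obs(); print(o['tool_pos'],o['opening'],o['contact_force'],goto([.511,-.365,.0395],.014))
E
```

```text
[ 0.5125 -0.36    0.057 ] 0.025276072764449854 [ 0.8039  1.5818 -3.2759] (array([-1.5, 17.5, -5.2]), array([-0.0083,  0.0023, -0.0065]))
```

Emit:
jog_arm --pt "-1 8 -5 -0.008 0.002 -0.006" --pt "0 4 0 0 0 0" --pt "0 2 0 0 0 0" --pt "0 0 0 0 0 0" --pt "0 0 0 0 0 0"

```text
t: 20.15
tool_pos: [0.5145, -0.3697, 0.0495]
tool_rot: [-1.579, -0.016, 0.003]
contact_force: [-0.3, 0.1, -2.8]
opening: 0.0252
```

Emit:
jog_arm --pt "0 2 0 0 0 0" --pt "0 0 0 0 0 0" --pt "0 0 0 0 0 0"

```text
t: 20.45
tool_pos: [0.5141, -0.3693, 0.0465]
tool_rot: [-1.578, -0.015, 0.004]
contact_force: [-0.9, 0.8, -3.1]
opening: 0.0256
```

Emit:
jog_arm --pt "0 1.5 0 0 0 0" --pt "0 0 0 0 0 0" --pt "0 0 0 0 0 0"

```text
t: 20.75
tool_pos: [0.514, -0.3693, 0.0449]
tool_rot: [-1.577, -0.015, 0.004]
contact_force: [0.5, 0.9, -3.4]
opening: 0.0254
```

Emit:
jog_arm --pt "0 2 0 0.006 0 0" --pt "0 1 0 0 0 0" --pt "0 0 0 0 0 0" --pt "0 0 0 0 0 0"

```text
t: 21.15
tool_pos: [0.5141, -0.3694, 0.0419]
tool_rot: [-1.571, -0.015, 0.004]
contact_force: [-0.2, -0.3, -3.4]
opening: 0.0253
```

Emit:
jog_arm --pt "0 1.5 0 0 0 0" --pt "0 0 0 0 0 0" --pt "0 0 0 0 0 0"

```text
t: 21.45
tool_pos: [0.5141, -0.3693, 0.0405]
tool_rot: [-1.572, -0.015, 0.004]
contact_force: [1.2, 1.2, -3.2]
opening: 0.0252
```

Emit:
jog_arm --pt "0 1 0 0 0 0" --pt "0 0 0 0 0 0" --pt "0 0 0 0 0 0"

```text
t: 21.75
tool_pos: [0.5143, -0.3695, 0.0398]
tool_rot: [-1.572, -0.015, 0.004]
contact_force: [-0.7, 0.1, -0.7]
opening: 0.0253
```

Contact (the held weight is now carried by the mat). Releasing and lifting off.

Emit:
jog_arm --pt "0 0.5 0 0 0 0" --pt "0 0 0 0 0 0" --pt "0 0 0 0 0 0" --pt "0 0 0 0 0 0" --pt "0 0 0 0 0 0" --pt "0 0 0 0 0 0" --grip 65

```text
t: 22.35
tool_pos: [0.5142, -0.3694, 0.0391]
tool_rot: [-1.572, -0.015, 0.004]
contact_force: [-0.7, 0.7, 0.1]
opening: 0.0647
```

Emit:
jog_arm --pt "0 -25 0 0 0 0" --pt "0 -35 0 0 0 0" --pt "0 -40 0 0 0 0" --pt "0 -40 10 0 0 0" --pt "0 0 40 0 0 0" --pt "0 0 40 0 0 0" --pt "0 0 40 0 0 0" --pt "0 0 40 0 0 0" --pt "0 0 40 0 0 0" --pt "0 0 40 0 0 0" --pt "0 0 40 0 0 0" --pt "0 0 0 0 0 0" --grip 46

```text
t: 23.55
tool_pos: [0.5092, -0.0755, 0.1787]
tool_rot: [-1.57, -0.019, 0.008]
contact_force: [0.1, 0.0, 0.2]
opening: 0.0462
```

```bash
python3 - <<'E'
from h import *
np.set_printoptions(precision=4,suppress=True)
o=ctrl.get_obs(); print(o['tool_pos'],o['opening'],goto([.5095,-.021,.19],.014))
a=ctrl.get_image('top'); cv2.imwrite('pics/top4.png',a[...,::-1])
t=cv2.imread('pics/top4.png'); th=cv2.cvtColor(t,cv2.COLOR_BGR2HSV); ct=cam('top')
m=((th[...,1]<60)&(th[...,2]>180)).astype(np.uint8); z=m[285:362,402:458]; cts=cv2.findContours(z,0,2)[0]
pts=np.vstack([k for k in cts if cv2.contourArea(k)>15])+[402,285]; w=onz(ct,cv2.boxPoints(cv2.minAreaRect(pts)),.027); print('foot',w,w.mean(0))
E
```

```text
[ 0.5092 -0.0755  0.1787] 0.04620810705305556 (array([  1.3, -11.2,  54.5]), array([-0.0005,  0.0034,  0.0072]))
foot [[ 0.5606 -0.347   0.027 ]
 [ 0.5622 -0.3882  0.027 ]
 [ 0.4626 -0.3887  0.027 ]
 [ 0.4611 -0.3479  0.027 ]] [ 0.5116 -0.3679  0.027 ]
```

Scraper stands at (0.512, −0.368), centred on the mat. Now I'll grip the knob and push the shelf home.

Emit:
jog_arm --pt "2 0 27 0 0 0" --pt "0 0 27 0 0.003 0.007" --pt "0 0 0 0 0 0" --pt "0 25 0 0 0 0" --pt "0 25 0 0 0 0" --pt "0 25 0 0 0 0" --pt "0 17 0 0 0 0" --pt "0 0 0 0 0 0"

```text
t: 24.4
tool_pos: [0.5088, -0.0264, 0.0837]
tool_rot: [-1.571, -0.001, 0.011]
contact_force: [-1.2, -0.3, 0.2]
opening: 0.0458
```

Emit:
jog_arm --pt "0 0 0 0 0 0" --pt "0 0 0 0 0 0" --pt "0 0 0 0 0 0" --pt "0 0 0 0 0 0" --grip 10 --grip_force 50

```text
t: 24.8
tool_pos: [0.5115, -0.0221, 0.0881]
tool_rot: [-1.564, -0.008, 0.006]
contact_force: [-0.6, 13.4, 1.9]
opening: 0.0186
```

Emit:
jog_arm --pt "0 0 10 0 0 0" --pt "0 0 20 0 0 0" --pt "0 0 20 0 0 0" --pt "0 0 20 0 0 0" --pt "0 0 20 0 0 0" --pt "0 0 20 0 0 0" --pt "0 0 20 0 0 0" --pt "0 0 20 0 0 0" --pt "0 0 20 0 0 0" --pt "0 0 20 0 0 0" --pt "0 0 0 0 0 0"

```text
t: 25.9
tool_pos: [0.5093, 0.1668, 0.0881]
tool_rot: [-1.57, -0.009, 0.008]
contact_force: [-4.0, 1.0, 2.8]
opening: 0.0182
```

Emit:
jog_arm --pt "0 0 8 0 0 0" --pt "0 0 0 0 0 0"

```text
t: 26.1
tool_pos: [0.5092, 0.1734, 0.0881]
tool_rot: [-1.571, -0.007, 0.007]
contact_force: [-5.2, 1.5, 4.9]
opening: 0.0184
```

Emit:
jog_arm --pt "0 0 3 0 0 0" --pt "0 0 0 0 0 0"

```text
t: 26.3
tool_pos: [0.5092, 0.1757, 0.0881]
tool_rot: [-1.571, -0.007, 0.007]
contact_force: [-5.7, 0.7, 5.1]
opening: 0.0181
```

Emit:
jog_arm --pt "0 0 3 0 0 0" --pt "0 0 0 0 0 0"

```text
t: 26.5
tool_pos: [0.5092, 0.178, 0.0881]
tool_rot: [-1.573, -0.007, 0.007]
contact_force: [-5.6, -2.2, 5.0]
opening: 0.0179
```

Emit:
jog_arm --pt "0 0 3 0 0 0" --pt "0 0 0 0 0 0"

```text
t: 26.7
tool_pos: [0.5092, 0.1781, 0.0881]
tool_rot: [-1.58, -0.006, 0.008]
contact_force: [-5.9, -13.0, 7.9]
opening: 0.0182
```

Emit:
jog_arm --pt "0 0 2 0 0 0" --pt "0 0 0 0 0 0"

```text
t: 26.9
tool_pos: [0.5091, 0.1781, 0.088]
tool_rot: [-1.584, -0.006, 0.009]
contact_force: [-8.0, -20.9, 9.5]
opening: 0.0182
```

Emit:
jog_arm --pt "0 0 -4 0 0 0" --pt "0 0 0 0 0 0" --pt "0 0 0 0 0 0" --pt "0 0 0 0 0 0" --grip 46

```text
t: 27.3
tool_pos: [0.5095, 0.1799, 0.087]
tool_rot: [-1.571, -0.008, 0.006]
contact_force: [0.9, 0.1, 0.4]
opening: 0.0458
```

Emit:
jog_arm --pt "0 -20 0 0 0 0" --pt "0 -40 0 0 0 0" --pt "0 -40 0 0 0 0" --pt "0 -40 0 0 0 0" --pt "0 -25 0 0 0 0" --pt "30 0 0 0 0 0" --pt "30 0 20 0 0 0" --pt "30 0 20 0 0 0" --pt "0 0 20 0 0 0" --pt "0 0 20 0 0 0" --pt "0 0 0 0 0 0" --pt "0 0 0 0 0 0" --grip 0

```text
t: 28.5
tool_pos: [0.5978, 0.2611, 0.2516]
tool_rot: [-1.572, -0.008, 0.008]
contact_force: [-0.1, 1.0, 0.1]
opening: 0.0003
```

```bash
python3 - <<'E'
from h import *
np.set_printoptions(precision=4,suppress=True)
o=ctrl.get_obs(); print(o['tool_pos'],o['opening'],goto([.598,.256,.168],.014))
E
```

```text
[0.5978 0.2611 0.2516] 0.0003229322965094444 (array([ 0.1, 83.6, -5. ]), array([ 0.0014, -0.0034,  0.0001]))
```

Emit:
jog_arm --pt "0 20 -5 0 0 0" --pt "0 30 0 0 0 0" --pt "0 33 0 0 0 0" --pt "0 0 0 0 0 0"

```text
t: 28.9
tool_pos: [0.5947, 0.2537, 0.1627]
tool_rot: [-1.575, 0.001, 0.014]
contact_force: [0.2, -0.1, -0.3]
opening: -0.0
```

Emit:
jog_arm --pt "-10 0 0 0 0 0" --pt "-10 0 0 0 0 0" --pt "-10 0 0 0 0 0" --pt "-8 0 0 0 0 0" --pt "-8 0 0 0 0 0" --pt "-8 0 0 0 0 0" --pt "-8 0 0 0 0 0" --pt "-8 0 0 0 0 0" --pt "-8 0 0 0 0 0" --pt "-8 0 0 0 0 0" --pt "-8 0 0 0 0 0" --pt "0 0 0 0 0 0"

```text
t: 30.1
tool_pos: [0.5029, 0.2546, 0.168]
tool_rot: [-1.572, -0.006, 0.009]
contact_force: [-0.1, 0.2, 0.0]
opening: -0.0002
```

Emit:
jog_arm --pt "-4 0 0 0 0 0" --pt "0 0 0 0 0 0"

```text
t: 30.3
tool_pos: [0.5, 0.2546, 0.1684]
tool_rot: [-1.572, -0.007, 0.008]
contact_force: [0.1, -1.1, 0.3]
opening: 0.0002
```

Emit:
jog_arm --pt "-3 0 0 0 0 0" --pt "0 0 0 0 0 0"

```text
t: 30.5
tool_pos: [0.4973, 0.2546, 0.1685]
tool_rot: [-1.572, -0.007, 0.007]
contact_force: [1.6, 1.2, -0.7]
opening: 0.0
```

Emit:
jog_arm --pt "-3 0 0 0 0 0" --pt "0 0 0 0 0 0"

```text
t: 30.7
tool_pos: [0.4942, 0.2546, 0.1685]
tool_rot: [-1.572, -0.007, 0.007]
contact_force: [0.2, 0.1, 0.4]
opening: -0.0003
```

Emit:
jog_arm --pt "-2 0 0 0 0 0" --pt "0 0 0 0 0 0"

```text
t: 30.9
tool_pos: [0.4929, 0.2546, 0.1689]
tool_rot: [-1.572, -0.009, 0.006]
contact_force: [3.1, -0.5, -1.0]
opening: 0.0004
```

Emit:
jog_arm --pt "-1 0 0 0 0 0" --pt "0 0 0 0 0 0"

```text
t: 31.1
tool_pos: [0.4925, 0.2546, 0.1693]
tool_rot: [-1.571, -0.01, 0.004]
contact_force: [6.1, 0.1, -1.0]
opening: 0.0002
```

Emit:
jog_arm --pt "-1.5 0 0 0 0 0" --pt "0 0 0 0 0 0" --pt "8 0 0 0 0 0" --pt "8 0 0 0 0 0" --pt "4 -30 0 0 0 0" --pt "0 -40 0 0 0 0" --pt "0 -40 0 0 0 0" --pt "-40 0 0 0 0 0" --pt "-40 0 0 0 0 0" --pt "-40 0 0 0 0 0" --pt "0 0 0 0 0 0"

```text
t: 32.2
tool_pos: [0.3864, 0.2538, 0.2778]
tool_rot: [-1.572, -0.007, 0.011]
contact_force: [-0.4, 0.9, 0.3]
opening: 0.0002
```

```bash
python3 - <<'E'
from h import *
np.set_printoptions(precision=4,suppress=True)
o=ctrl.get_obs(); print(o['t'],o['tool_pos'],o['contact_force'])
np.save('w9.npy',np.r_[o['tool_pos'],o['tool_rot']])
a=ctrl.get_image('wrist');t=ctrl.get_image('top');s=ctrl.get_image('scene')
cv2.imwrite('pics/top9.png',t[...,::-1])
r=cv2.resize; C=np.zeros((600,800,3),np.uint8)
C[:300,:400]=r(a,(400,300)); C[:300,400:]=r(s[120:330,170:450],(400,300),interpolation=2); C[300:,:]=r(t[180:360,60:300],(800,600),interpolation=2)[150:450] if 0 else r(t[180:360,60:540],(800,300),interpolation=2)
cv2.imwrite('pics/f.png',C[...,::-1])
E
```

```text
32.2 [0.3864 0.2538 0.2778] [-0.3871  0.9098  0.3121]
```

View pics/f.png

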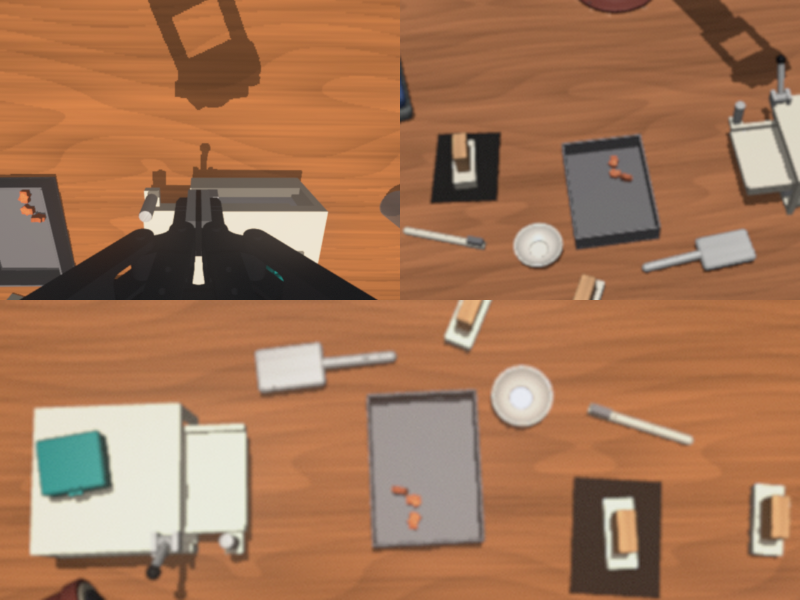

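The shelf looks home, the lever leans back to −x, three chips are in the tray and the scraper stands on the mat. I'll check the lever and shelf numerically.

```bash
python3 - <<'E'
from h import *
np.set_printoptions(precision=4,suppress=True)
ct=cam('top')
for f in('top0','top9'):
    t=cv2.imread(f'pics/{f}.png'); g=cv2.cvtColor(t,cv2.COLOR_BGR2GRAY).astype(float)
    z=g[333:352,143:160]; w=(z<55)*1.; yy,xx=np.mgrid[333:352,143:160]; p=((w*xx).sum()/w.sum(),(w*yy).sum()/w.sum())
    e=[200+np.argmax(np.abs(np.diff(g[r,200:216]))) for r in range(265,310,5)]
    print(f,w.sum(),p,onz(ct,[p],.187),'end col',e)
E
```

```text
top0 37.0 (np.float64(151.16216216216216), np.float64(340.2162162162162)) [[0.4725 0.2573 0.187 ]] end col [np.int64(207), np.int64(207), np.int64(207), np.int64(207), np.int64(207), np.int64(207), np.int64(207), np.int64(207), np.int64(207)]
top9 35.0 (np.float64(151.74285714285713), np.float64(343.22857142857146)) [[0.4662 0.256  0.187 ]] end col [np.int64(207), np.int64(207), np.int64(207), np.int64(207), np.int64(207), np.int64(207), np.int64(207), np.int64(207), np.int64(207)]
```

Ball at x 0.4662, as expected for fully locked (0.466). The shelf end is where it started. Handing in.

```bash
python3 -c "
from station import ctrl
print(ctrl.finish_job())"
```

```text
the job is handed in; nothing more can be done
None
```

The job is done and handed in at about 32 s of robot time. I freed the lever, pulled the shelf out to its stop and wiped all three chips into the tray in one sweep. Then I stood the scraper back on its mat, pushed the shelf home and locked the lever.

**Last checks:**
- **Shelf:** it's empty, and its open end is at the same image column as at the start.
- **Lever:** the ball is at x = 0.466 m, the value for fully locked.
- **Chips:** all three are in the tray, and the gripper stayed well above them throughout.
- **Scraper:** it stands upright, measured 4 mm from the middle of the mat right after I put it down. The last picture still shows it there.
- **Toiletries:** none looks moved in the last picture. I judged this by eye and did not measure it.

No check failed or disagreed. The order differed slightly from the wording: the scraper went back on its mat before I pushed the shelf home, to leave the gripper free.

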